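Sweep the print offcuts off the cutting mat into the tray

ROBOT

A 6-joint arm with a two-finger parallel gripper is mounted at the origin on the work surface. World frame = base frame: x ahead of the robot, y to its left, z up, the work surface at z = 0. Lengths are in mm, angles in rad, forces in N, time in s.
With the tool pointing down it reaches from about 275 to 750 mm from the base axis. Payload 10.2 kg.
Tool frame: the origin (TCP) lies at the very end of the fingers, on their centre line; the grasp point (between the pads) lies 19 mm behind it; z points along the fingers, y is the line along which they close (so a half turn about z gives the same grasp; the last joint's range is limited). The gripper opens to 85 mm and grips with 20 to 120 N. Pads are 22 mm wide; open, the fingers measure 114 mm over their backs; the gripper's body (76 mm by 85 mm) begins 54 mm behind the grasp point. The pads swing forward as they close: fully open they stand 13 mm farther back than shut.
Start: joints at [-1.339, 0.313, 1.498, -0, 1.331, -0.223], TCP at [230.612, -471.645, 209.994] pointing down, gripper open.
Joint ranges: [-2.94, 2.94], [-0.97, 2.17], [0.19, 2.56], [-1.23, 4.37], [0.02, 3.11], [-2.88, 2.88]. Speed limits (rad/s): [2.39, 2.39, 3.01, 3.14, 3.14, 3.14].

INTERFACE

Orientations are given as a unit quaternion [w, x, y, z].
In Python, from rig import ctrl gives the robot as it stands.
- The arm moves only by the tool step_arm, never from a script. Its argument "increments" is a list of rows, each a list of 3 entries, a list of its own where there are three numbers: the shift along the tool's x, y, z in cm, then the turn, a rotation vector about the tool's x, y, z in degrees, then the opening in per cent of the stroke, from 0 (shut) to 100 (fully open). A call has 1 to 8 rows; each row is the pose to reach, as a shift and turn from the pose commanded when the call began, along the tool's axes at that moment; what a row does not reach only later rows make up. A row lasts 1/8 s, in which the tool goes at most 62.5 mm and 10.7 degrees, less where a joint would pass 70% of its speed; a pose out of reach is approached as far as the arm can. A call with a gripper value outside its range is refused whole. The fingers move at their own pace and stop on an object; "squeeze" is the grip in N (left out, the last holds). Time passes only in rows, so rows that repeat a pose let the fingers close. It gives the time, the measured TCP pose, the force, the opening and the grip force at its end, in the units of the state.
- ctrl.sense(): the state, without advancing time (a new reading comes with each control period).
- ctrl.capture(name): name is "side" or "top"; returns a dict with "img" (420x560x3 uint8, red, green, blue), "fx", "fy", "cx", "cy" (pixels), "k1" (the pictures are not rectified: a ray, as slopes to the right and down, at radius r is drawn at 1 + k1 r^2 times it, then the intrinsics apply), "extrinsics" (4x4, takes a point from camera to world coordinates). Camera axes: x right, y down, z forward; pixel columns grow to the right and rows downward; lengths in mm; the calibration is good to about 2 mm. A picture is of the moment at which its call begins. There is no depth.
- ctrl.finish_job(): hands the job in; it is judged then, once.
The state is a dict: "time_s": time; "joints": joint angles; "dq": joint speeds; "tau": joint torques, N m; "eef_pos": TCP position; "ee_rot": TCP orientation; "force": force on the tool from outside, world axes, zero at the start; "wrist_torque": the same for the moment, N m; "grip_width": opening from 0.0 (shut) to 1.0 (fully open); "grip_force": force on a finger pad.
Only numpy, scipy, OpenCV 4.12 (cv2) and the standard library are available. Lean on these libraries where they do the work, as an engineer would, in place of code of your own. Each camera call takes 0.05 s, during which the arm holds its last target. There are 200 camera calls.

TASK

Clear the cutting mat: with the fingertips, sweep the four small flat offcuts (the L-shaped piece, the ribbed strip, the broken half ring and the raft with a stub, none taller than 12 mm) across the mat and over its edge so that all of them lie in the open tray standing against the board, none left leaning on the board. Push them only, do not pick any up. Leave the finished prints and the glue bottle on the mat and the closed case beside it where they stand, and do not shove the tray.

Things in the scene. Friction and masses are not known exactly. Their poses are not given: they have to be found in the camera images.
- board: Fixed work board: 27 mm plywood with a green 3 mm cutting mat on it, mat surface 30 mm above the bench. 380 mm along its own x (away from the robot) by 400 mm along its own y (left), square edges; its left and right edges lie at y = +200 and -200 mm. It may be turned slightly on the bench. Origin: centre of its underside, on the bench.
- tray: Open, empty grey plastic tray standing loose on the bench (450 g), close against either the left or the right edge of the board (gap 3 to 6 mm). 300 mm along its x (parallel to the board's edge), 140 mm along its y (away from the edge), 24 mm high, walls and floor 3 mm; its rim is 6 mm lower than the mat. Origin: centre of its underside.
- elbow: Offcut to be swept: L-shaped piece of lime printed plastic, arms 40 and 40 mm long on their outer sides, 14 mm wide, 12 mm high; seen in its frame it reaches x -14 to +26 mm, y -14 to +26 mm, the corner at (-14,-14). Loose, about 14 g. Lies flat on the mat at any yaw. Origin: near its centre of mass, on its underside; z up.
- strip: Offcut to be swept: ribbed strip of lime printed plastic, 48 mm (x) by 20 mm (y), 12 mm high, five cross ribs on a thin base. Loose, about 14 g. Lies flat on the mat at any yaw. Origin: near its centre of mass, on its underside; z up.
- arc: Offcut to be swept: broken half ring of lime printed plastic, outer radius 21 mm, inner 10 mm, 12 mm high; the ring's centre lies at x = -9 mm in its frame, the bow towards +x, the open side towards -x. Loose, about 14 g. Lies flat on the mat at any yaw. Origin: near its centre of mass, on its underside; z up.
- raft: Offcut to be swept: oblong raft of lime printed plastic, 34 mm (x) by 28 mm (y), 8 mm thick, with a stub on it that reaches to 12 mm and two low ribs. Loose, about 14 g. Lies flat on the mat at any yaw. Origin: near its centre of mass, on its underside; z up.
- housing: Bystander: finished sensor housing of the same lime plastic, an open-topped box 42 mm (x) by 56 mm (y), 36 mm high, with a circuit board inside and two round sensor eyes on its -x side standing out 6 mm. Loose, stands on the mat in the middle between the offcuts. Origin: centre of its underside.
- bracket: Bystander: finished brown printed bracket, a hollow square block 34 mm (x) by 42 mm (y), 40 mm high. Loose, stands on the mat in the middle between the offcuts. Origin: centre of its underside.
- glue: Bystander: small white glue bottle with nozzle, 31 mm across, 66 mm high, loose, standing on the far part of the mat. Origin: centre of its underside.
- wheel: Bystander: printed wheel with a rubber tyre lying flat, 38 mm across, 22 mm high with its hub, loose, on the far part of the mat. Origin: centre of its underside.
- case: Bystander: closed component case with lid, 300 x 140 mm and 52 mm high, 600 g, loose on the bench along the other edge of the board, across from the tray. Origin: centre of its underside.
- elbow_mid (a point): Point 6 mm above the origin of the elbow offcut, half-way up its height (36 mm above the bench when it lies on the mat).
- strip_mid (a point): Point 6 mm above the origin of the strip offcut, half-way up its height (36 mm above the bench when it lies on the mat).
- arc_mid (a point): Point 6 mm above the origin of the arc offcut, half-way up its height (36 mm above the bench when it lies on the mat).
- raft_mid (a point): Point 6 mm above the origin of the raft offcut, half-way up its height (36 mm above the bench when it lies on the mat).

How it is judged (in metres and radians):
At the end, for the whole second after the job is handed in: All four offcuts lie at rest inside the tray: each one's middle within the tray's walls in plan and less than 30 mm above the bench, none touching the work board any more; the tray within 20 mm of where it was, every bystander within 15 mm of where it was and upright (x of elbow_mid in the frame of tray between -0.147 and 0.147 m and y of elbow_mid in the frame of tray between -0.067 and 0.067 m and height (world z) of each of elbow_mid, strip_mid, arc_mid, raft_mid below 0.03 m and contact force between each of elbow, strip, arc, raft and board below 0.02 N and linear speed of each of elbow, strip, arc, raft below 0.02 m/s and x of strip_mid in the frame of tray between -0.147 and 0.147 m and y of strip_mid in the frame of tray between -0.067 and 0.067 m and x of arc_mid in the frame of tray between -0.147 and 0.147 m and y of arc_mid in the frame of tray between -0.067 and 0.067 m and x of raft_mid in the frame of tray between -0.147 and 0.147 m and y of raft_mid in the frame of tray between -0.067 and 0.067 m and distance of tray from where it was at the start of the episode below 0.02 m and distance of each of housing, bracket, glue, wheel, case from where it was at the start of the episode below 0.015 m and angle between each of housing, bracket, glue, wheel, case's own z axis and vertical below 0.3 rad).
It fails at once if an offcut is lifted or carried: its middle more than 18 mm above its height when lying on the mat (height (world z) of any of elbow_mid, strip_mid, arc_mid, raft_mid above 0.054 m).
It fails at once if the housing, bracket, glue bottle or wheel on the mat is shifted by more than 15 mm or tipped over (distance of any of housing, bracket, glue, wheel from where it was at the start of the episode above 0.015 m or angle between any of housing, bracket, glue, wheel's own z axis and vertical above 0.3 rad).
It fails at once if the closed case is shifted by more than 15 mm or tipped over (distance of case from where it was at the start of the episode above 0.015 m or angle between case's own z axis and vertical above 0.3 rad).
It fails at once if the tray is shoved more than 20 mm or tipped (distance of tray from where it was at the start of the episode above 0.02 m or angle between tray's own z axis and vertical above 0.2 rad).
It also fails if it takes over 72 s, if anything falls off the work surface, if the arm or the gripper's body presses on something with over 40 N, if the wrist force passes 120 N, or if a joint passes its speed limit or range.

## Working session

There is one attempt and no reset: what is moved stays moved. The work goes in short steps, Python scripts to look and compute and a tool call to move; the robot and the scene stay as the last step left them, time stands still between calls to the robot, and variables do not carry over. Pictures are saved under pics/ and viewed, at most 10 in all, crops included, and the job is handed in when it is done.

Besides the shell and the picture viewer there is one more tool, called after "Call:" by a JSON object that holds its "method" and its "body". step_arm: Moves the arm, as the interface text tells. Its arguments: {"type":"object","properties":{"increments":{"type":"array"},"squeeze":{"type":"number"}},"required":["increments"]}

```bash
mkdir -p pics
cat > h.py <<'E'
import numpy as np,cv2
from rig import ctrl
def cap(n,f):
    c=ctrl.capture(n); cv2.imwrite(f'pics/{f}.png',cv2.cvtColor(np.array(c['img'],dtype=np.uint8),cv2.COLOR_RGB2BGR)); return c
def K(c): return np.array([[c['fx'],0,c['cx']],[0,c['fy'],c['cy']],[0,0,1.]]),np.array([c['k1'],0,0,0,0.])
def w(c,pts,z):
    k,d=K(c);E=np.array(c['extrinsics']);u=cv2.undistortPoints(np.array(pts,float).reshape(-1,1,2),k,d).reshape(-1,2)
    r=np.c_[u,np.ones(len(u))]@E[:3,:3].T; o=E[:3,3]; return o+r*((z-o[2])/r[:,2])[:,None]
def px(c,P):
    k,d=K(c);E=np.linalg.inv(np.array(c['extrinsics']));return cv2.projectPoints(np.array(P,float).reshape(-1,3),cv2.Rodrigues(E[:3,:3])[0],E[:3,3],k,d)[0].reshape(-1,2)
E
python3 - <<'E'
from h import *
s=ctrl.sense();print(s['time_s'],s['eef_pos'],s['ee_rot'])
c=cap('top','t0');im=cv2.imread('pics/t0.png');cv2.imwrite('pics/t0b.png',cv2.resize(im,(800,600),interpolation=3))
print(c['extrinsics'],c['k1'],c['fx'])
cap('side','s0')
E
```

```text
0.0 [ 230.54245284 -471.35075295  209.41671358] [-6.69697175e-04  9.74252774e-01  2.25457497e-01 -1.61523597e-06]
[[ 2.96807855e-02 -9.92127895e-01  1.21660559e-01  4.85944442e+02]
 [-9.99296704e-01 -2.66619280e-02  2.63673675e-02  6.56017851e+00]
 [-2.29160957e-02 -1.22357600e-01 -9.92221483e-01  9.77497352e+02]
 [ 0.00000000e+00  0.00000000e+00  0.00000000e+00  1.00000000e+00]] -0.1022527378557108 525.3475412460938
```

View pics/t0b.png

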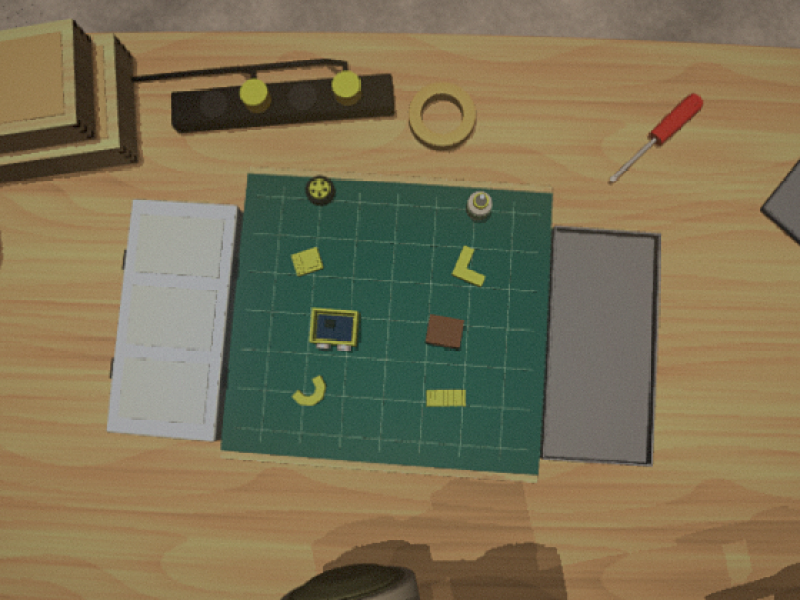

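View pics/s0.png

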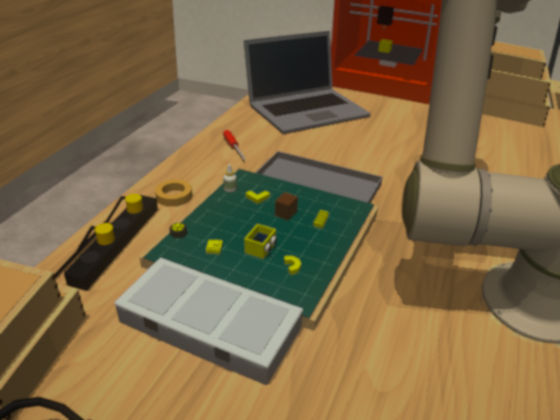

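The top view shows the tray on the right (-y) and the case on the left. Pixel positions in the 800 px picture:

| Object | Pixel |
|---|---|
| raft | (307,261) |
| elbow | (468,267) |
| arc | (310,392) |
| strip | (446,398) |
| housing | (334,328) |
| bracket | (445,332) |
| wheel | (320,189) |
| glue | (480,205) |

Run:
```python
from h import *
np.set_printoptions(precision=1,suppress=True)
c=ctrl.capture('top')
def P(n,pts,z): print(n,w(c,np.array(pts)*.7,z)[:,:2].tolist() if 0 else w(c,np.array(pts)*.7,z)[:,:2].round(1).tolist())
P('mat TL TR BR BL',[(248,174),(552,192),(539,472),(223,450)],30)
P('tray',[(553,228),(660,235),(652,465),(542,458)],24)
P('case',[(134,200),(237,206),(218,440),(108,432)],52)
P('elbow c,tip,tip',[(454,275),(468,247),(484,285)],42)
P('strip corners',[(427,390),(465,390),(466,406),(427,406)],42)
P('arc',[(319,377),(296,393),(310,405),(325,390)],42)
P('raft',[(291,254),(316,248),(323,268),(298,275)],39)
P('housing',[(311,309),(358,311),(357,346),(311,344)],66)
P('bracket',[(429,315),(464,319),(460,349),(426,344)],70)
P('glue top',[(480,200)],96); P('glue base',[(480,212)],35)
P('wheel',[(320,189)],48)
im=c['img'];h=cv2.cvtColor(np.array(im,dtype=np.uint8),cv2.COLOR_RGB2HSV)
m=cv2.inRange(h,(24,120,90),(40,255,255))
n,l,st,ce=cv2.connectedComponentsWithStats(m)
for i in range(1,n):
    if st[i,4]>60: print(ce[i]/.7,st[i,4],w(c,[ce[i]],42)[0],cv2.minAreaRect(np.argwhere(l==i)[:,::-1].astype(np.float32)))
```

```text
mat TL TR BR BL [[755.1, 225.9], [740.3, -171.2], [383.7, -157.1], [398.1, 239.1]]
tray [[694.0, -173.6], [689.0, -313.8], [394.5, -301.1], [400.5, -161.6]]
case [[712.2, 368.4], [706.6, 232.6], [412.1, 240.5], [415.8, 381.1]]
elbow c,tip,tip [[626.3, -45.4], [662.6, -62.4], [614.6, -83.4]]
strip corners [[481.6, -15.0], [482.9, -62.0], [463.3, -63.6], [462.0, -15.5]]
arc [[493.6, 119.7], [472.9, 147.6], [458.7, 129.5], [477.8, 111.5]]
raft [[648.4, 162.3], [656.9, 130.6], [631.4, 120.6], [621.6, 152.1]]
housing [[576.0, 129.9], [575.2, 72.2], [532.4, 71.9], [533.2, 128.1]]
bracket [[572.3, -14.5], [568.5, -57.1], [532.1, -52.9], [537.0, -11.8]]
glue top [[710.2, -72.0]]
glue base [[709.9, -77.6]]
wheel [[731.9, 127.7]]
[345.3  83.5] 307 [877.2 101.6  42. ] ((241.5, 58.0), (18.0, 19.0), 90.0)
[253.   91.5] 300 [864.5 223.5  42. ] ((177.5, 64.0), (18.0, 19.0), 90.0)
[318.6 187.9] 144 [735.  130.3  42. ] ((223.00003051757812, 131.50001525878906), (13.435027122497559, 13.435027122497559), 45.0)
[306.6 260.9] 292 [639.5 141.4  42. ] ((214.55001831054688, 182.6500244140625), (15.495159149169922, 18.973661422729492), 71.56504821777344)
[466.7 267.6] 293 [636.2 -61.2  42. ] ((330.39654541015625, 185.75863647460938), (22.469135284423828, 22.28343963623047), 21.801410675048828)
[334.  327.2] 260 [556.3 103.2  42. ] ((233.19578552246094, 228.1071014404297), (32.31886291503906, 24.11910629272461), 4.236394882202148)
[311.1 393.1] 219 [473.4 128.7  42. ] ((217.76487731933594, 274.9891662597656), (14.704292297363281, 24.188560485839844), 53.97262191772461)
[445.4 397.1] 302 [473.5 -37.9  42. ] ((311.5, 278.0), (10.0, 27.0), 90.0)
```

Call:
{"method": "step_arm", "body": {"increments": [[[42.9,-32.3,9],[0,0,-61.8],14],[[42.9,-32.3,9],[0,0,-61.8],14],[[42.9,-32.3,9],[0,0,-61.8],14],[[42.9,-32.3,9],[0,0,-61.8],14],[[42.9,-32.3,9],[0,0,-61.8],14],[[42.9,-32.3,9],[0,0,-61.8],14],[[42.9,-32.3,9],[0,0,-61.8],14],[[42.9,-32.3,9],[0,0,-61.8],14]]}}

```text
time_s: 1.15
eef_pos: [454.9, -30.2, 127.1]
ee_rot: [0.0, 0.72, 0.694, 0.0]
force: [0.2, -1.3, 0.8]
grip_width: 0.135
grip_force: 0.0
```

```bash
cat >> h.py <<'E'
def st():
    s=ctrl.sense();w_,x,y,z=s['ee_rot'];p=np.array(s['eef_pos'])
    d=p[:2]-[569.3,34.2];a=np.degrees(2*np.arctan2(y,x))
    print('t',round(s['time_s'],2),'p',p.round(1),'board',(d@[.9993,-.037]).round(1),(d@[.037,.9993]).round(1),'ang',a.round(2),'F',np.round(s['force'],1),'g',s['grip_width'],'w,z',round(w_,4),round(z,4),'q6',s['joints'][5])
E
python3 -c "from h import *;st()"
```

```text
t 1.15 p [454.9 -30.2 127.1] board -112.0 -68.6 ang 87.86 F [ 0.2 -1.3  0.8] g 0.13532038110883846 w,z 0.0002 0.0001 q6 -0.28676126002978714
```

Call:
{"method": "step_arm", "body": {"increments": [[[4,1.8,3],[0,0,0],14],[[4,1.8,3],[0,0,0],14],[[4,1.8,3],[0,0,0],14]]}}

```text
time_s: 1.52
eef_pos: [473.7, 6.7, 97.6]
ee_rot: [0.0, 0.72, 0.694, -0.0]
force: [0.9, -0.1, 0.4]
grip_width: 0.144
grip_force: 0.0
```

Run:
```python
from h import *
st()
c=cap('side','s1');a=cv2.imread('pics/s1.png')[100:340,120:440];cv2.imwrite('pics/s1b.png',cv2.resize(a,(800,600),interpolation=3))
```

```text
t 1.52 p [473.7   6.7  97.6] board -94.6 -31.0 ang 87.86 F [ 0.9 -0.1  0.4] g 0.14386815970320385 w,z 0.0001 -0.0001 q6 -0.19634465944949833
```

Call:
{"method": "step_arm", "body": {"increments": [[[0.4,0,4],[0,0,0],14],[[0.4,0,6.4],[0,0,0],14],[[0.4,0,6.4],[0,0,0],14],[[-1,0,6.4],[0,0,0],14],[[-2.5,0,6.4],[0,0,0],14],[[-4,0,6.4],[0,0,0],14],[[-5.5,0,6.4],[0,0,0],14],[[-7,0,6.4],[0,0,0],14]]}}

```text
time_s: 2.58
eef_pos: [471.1, -64.0, 33.4]
ee_rot: [0.0, 0.72, 0.694, 0.0]
force: [-0.6, 0.1, 1.3]
grip_width: 0.14
grip_force: 0.0
```

Run:
```python
from h import *
st()
c=cap('side','s2');a=cv2.imread('pics/s2.png')[130:330,160:427];cv2.imwrite('pics/s2b.png',cv2.resize(a,(800,600),interpolation=3))
```

```text
t 2.58 p [471.1 -64.   33.4] board -94.5 -101.7 ang 87.84 F [-0.6  0.1  1.3] g 0.13962932075862003 w,z 0.0001 0.0 q6 -0.34445169760824457
```

View pics/s2b.png

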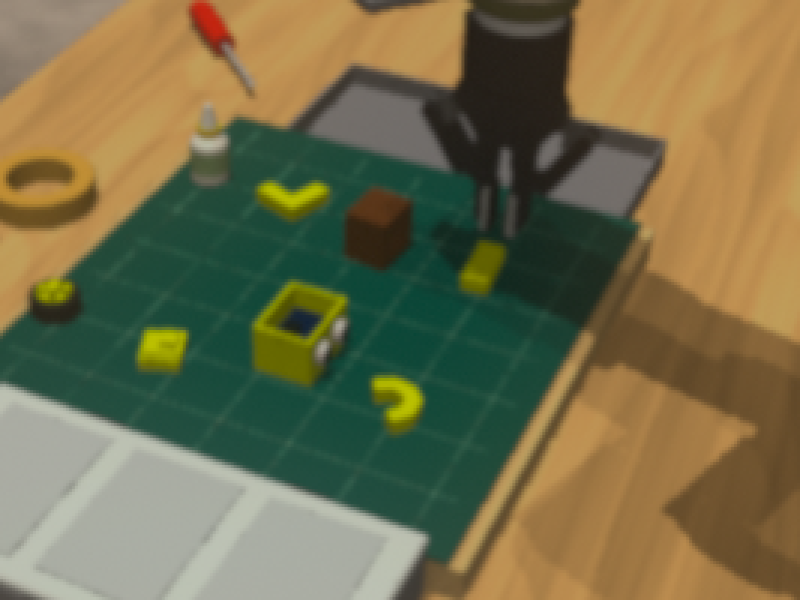

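The strip at (483,267) has not moved. The fingertips, at (483,228) and (510,232), are already past it, so they passed over it. Next I measure the true tip height.

Run:
```python
from h import *
np.set_printoptions(precision=1,suppress=True)
c=ctrl.capture('side')
f=lambda p:(p-[160,130])*3
for z in (30,33.4,40,45,50):
    q=px(c,[[471.1,-64,z],[471.1+20,-64,z],[471.1-20,-64,z]]);print(z,f(q))
t=ctrl.capture('top')
p=px(t,[[473.5,-38.5,36]]);print(p)
im=cv2.imread('pics/s2.png')
# known points: strip top centre, mat corner near-right
print(f(px(c,[[473.5,-38.5,42],[383.7,-157.1,30],[398,239,30]])))
a=cv2.cvtColor(np.array(t['img'],dtype=np.uint8),cv2.COLOR_RGB2BGR)[150:350,250:450];cv2.imwrite('pics/t2.png',cv2.resize(a,(600,600),interpolation=3))
```

```text
30 [[495.5 254.6]
 [470.2 248.2]
 [521.  261.1]]
33.4 [[495.9 250.9]
 [470.6 244.5]
 [521.4 257.3]]
40 [[496.6 243.6]
 [471.2 237.2]
 [522.2 250. ]]
45 [[497.1 238.1]
 [471.7 231.7]
 [522.9 244.5]]
50 [[497.7 232.5]
 [472.1 226.1]
 [523.5 238.9]]
[[311.9 278. ]]
[[482.8 258.6]
 [638.8 219.2]
 [451.7 556.1]]
```

View pics/t2.png

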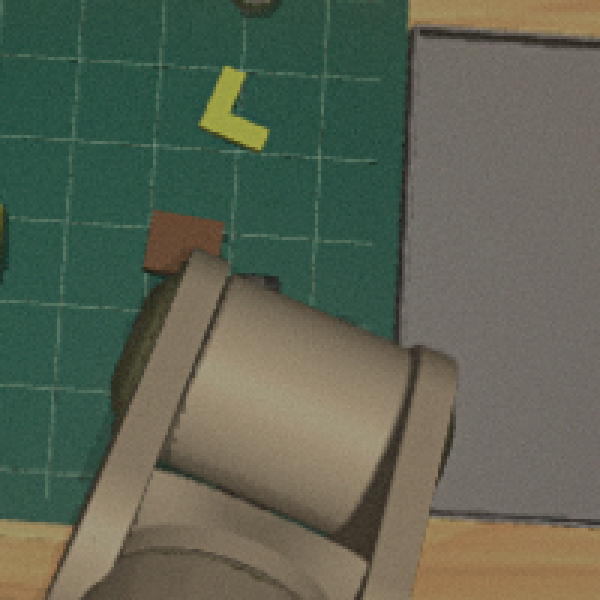

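The mat corner and the unmoved strip reproject well, but the tips plot at about z = 48 while the TCP reads 33. I'll back off, shut the fingers and feel downward for the mat.

Call:
{"method": "step_arm", "body": {"increments": [[[0,0,-3],[0,0,0],0],[[0,0,-3],[0,0,0],0],[[4,0,-3],[0,0,0],0],[[7.6,0,-3],[0,0,0],0],[[7.6,0,-3],[0,0,0],0],[[7.6,0,-1],[0,0,0],0],[[7.6,0,0],[0,0,0],0],[[7.6,0,0],[0,0,0],0]]}}

```text
time_s: 3.72
eef_pos: [473.5, 12.9, 32.7]
ee_rot: [-0.001, 0.72, 0.694, -0.0]
force: [0.6, 0.7, 0.2]
grip_width: -0.003
grip_force: 0.0
```

Run:
```python
from h import *
st()
c=cap('side','s3');a=cv2.imread('pics/s3.png')[150:250,260:393];a=cv2.convertScaleAbs(a,alpha=1.8,beta=20);cv2.imwrite('pics/s3b.png',cv2.resize(a,(800,600),interpolation=3))
s=ctrl.sense();p=np.array(s['eef_pos'])
for dy in (0,11):
  for z in (p[2],45): print(dy,z,((px(c,[[p[0],p[1]+dy,z]])-[260,150])*6).round())
```

```text
t 3.73 p [473.5  12.9  32.7] board -95.0 -24.8 ang 87.83 F [0.6 0.7 0.2] g -0.0028149109330794218 w,z -0.0007 -0.0005 q6 -0.18295331723859223
0 33.28401966630928 [[317. 493.]]
0 45 [[319. 467.]]
11 33.28401966630928 [[306. 510.]]
11 45 [[308. 484.]]
```

View pics/s3b.png

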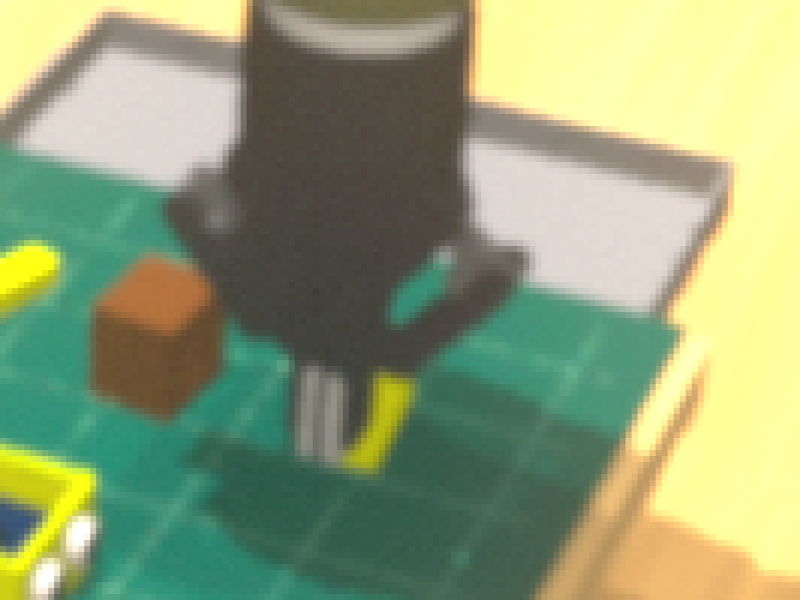

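The tip bottom shows at about (320,463), whereas a TCP at z = 33 should plot near (306..317, 493..510). The fingers really are about 15 mm too high, so I feel downward.

Call:
{"method": "step_arm", "body": {"increments": [[[0,0,0.4],[0,0,0],0],[[0,0,0.8],[0,0,0],0],[[0,0,0.8],[0,0,0],0]]}}

```text
time_s: 4.15
eef_pos: [473.8, 13.2, 25.2]
ee_rot: [-0.0, 0.72, 0.694, -0.0]
force: [1.1, 0.2, 0.4]
grip_width: 0.001
grip_force: 0.0
```

Call:
{"method": "step_arm", "body": {"increments": [[[0,0,0.2],[0,0,0],0],[[0,0,0.2],[0,0,0],0]]}}

```text
time_s: 4.4
eef_pos: [473.9, 13.2, 23.3]
ee_rot: [-0.0, 0.72, 0.694, -0.0]
force: [-0.2, -0.8, 0.1]
grip_width: 0.0
grip_force: 0.0
```

Call:
{"method": "step_arm", "body": {"increments": [[[0,0,0.2],[0,0,0],0],[[0,0,0.2],[0,0,0],0]]}}

```text
time_s: 4.65
eef_pos: [473.9, 13.2, 21.2]
ee_rot: [-0.0, 0.72, 0.694, -0.0]
force: [-0.1, 0.2, 0.0]
grip_width: -0.002
grip_force: 0.0
```

Call:
{"method": "step_arm", "body": {"increments": [[[0,0,0.2],[0,0,0],0],[[0,0,0.2],[0,0,0],0]]}}

```text
time_s: 4.9
eef_pos: [473.8, 13.2, 19.2]
ee_rot: [-0.0, 0.72, 0.694, -0.0]
force: [-0.7, -0.5, 0.5]
grip_width: 0.001
grip_force: 0.0
```

Call:
{"method": "step_arm", "body": {"increments": [[[0,0,0.2],[0,0,0],0],[[0,0,0.2],[0,0,0],0]]}}

```text
time_s: 5.15
eef_pos: [473.8, 13.2, 17.2]
ee_rot: [-0.0, 0.72, 0.694, -0.0]
force: [-0.0, -0.7, -0.4]
grip_width: 0.0
grip_force: 0.0
```

Run:
```python
from h import *
st()
c=cap('side','s4');a=cv2.imread('pics/s4.png')[150:250,260:393];a=cv2.convertScaleAbs(a,alpha=1.8,beta=20);cv2.imwrite('pics/s4b.png',cv2.resize(a,(800,600),interpolation=3))
s=ctrl.sense();p=np.array(s['eef_pos'])
for dy in (0,11):
  for z in (30,35,40): print(dy,z,((px(c,[[p[0],p[1]+dy,z]])-[260,150])*6).round())
```

```text
t 5.15 p [473.8  13.2  17.2] board -94.6 -24.5 ang 87.86 F [-0.  -0.7 -0.4] g 0.00011823089668506539 w,z -0.0001 -0.0001 q6 -0.18269274927141183
0 30 [[316. 501.]]
0 35 [[317. 490.]]
0 40 [[318. 478.]]
11 30 [[305. 518.]]
11 35 [[306. 507.]]
11 40 [[307. 496.]]
```

View pics/s4b.png

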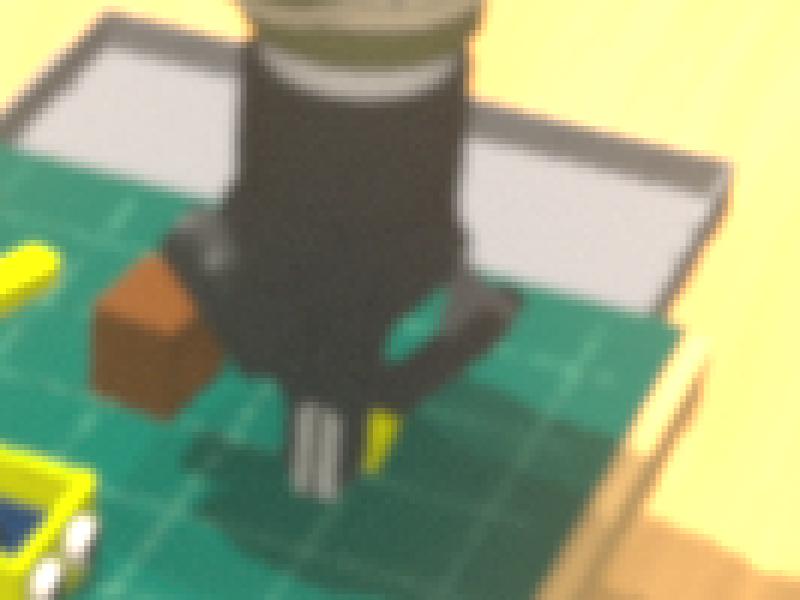

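The tips now show at about row 497, which is z = 37 to 39. The reported TCP lies about 20 mm below the true tips, so I keep lowering in small steps.

Call:
{"method": "step_arm", "body": {"increments": [[[0,0,0.2],[0,0,0],0],[[0,0,0.2],[0,0,0],0]]}}

```text
time_s: 5.45
eef_pos: [473.8, 13.2, 15.2]
ee_rot: [-0.0, 0.72, 0.694, -0.0]
force: [-0.3, -1.0, -0.5]
grip_width: -0.002
grip_force: 0.0
```

Call:
{"method": "step_arm", "body": {"increments": [[[0,0,0.2],[0,0,0],0],[[0,0,0.2],[0,0,0],0]]}}

```text
time_s: 5.7
eef_pos: [473.8, 13.2, 13.2]
ee_rot: [-0.0, 0.72, 0.694, -0.0]
force: [0.5, -0.4, 0.1]
grip_width: -0.001
grip_force: 0.0
```

Call:
{"method": "step_arm", "body": {"increments": [[[0,0,0.2],[0,0,0],0],[[0,0,0.2],[0,0,0],0]]}}

```text
time_s: 5.95
eef_pos: [473.8, 13.2, 11.2]
ee_rot: [-0.0, 0.72, 0.694, -0.0]
force: [-0.5, 0.1, -0.7]
grip_width: 0.003
grip_force: 0.0
```

Call:
{"method": "step_arm", "body": {"increments": [[[0,0,0.1],[0,0,0],0],[[0,0,0.1],[0,0,0],0]]}}

```text
time_s: 6.2
eef_pos: [473.9, 13.1, 10.3]
ee_rot: [-0.0, 0.72, 0.694, -0.0]
force: [0.5, -0.1, 0.2]
grip_width: -0.001
grip_force: 0.0
```

Call:
{"method": "step_arm", "body": {"increments": [[[0,0,0.1],[0,0,0],0],[[0,0,0.1],[0,0,0],0]]}}

```text
time_s: 6.45
eef_pos: [473.9, 13.2, 9.3]
ee_rot: [-0.0, 0.72, 0.694, -0.0]
force: [0.3, 0.5, -0.4]
grip_width: 0.0
grip_force: 0.0
```

Call:
{"method": "step_arm", "body": {"increments": [[[0,0,0.1],[0,0,0],0],[[0,0,0.1],[0,0,0],0]]}}

```text
time_s: 6.7
eef_pos: [474.0, 13.1, 8.7]
ee_rot: [0.0, 0.72, 0.694, 0.0]
force: [-1.9, 0.3, 5.8]
grip_width: 0.002
grip_force: 3.0
```

Contact came at a reading of 8.9, so the offset is about 21 mm. I push with the TCP reading about 11.5, tips roughly 2.5 mm above the mat.

Call:
{"method": "step_arm", "body": {"increments": [[[0,0.1,-0.3],[0,0,0],0],[[-1.5,0.1,-0.3],[0,0,0],0],[[-3.2,0.1,-0.3],[0,0,0],0],[[-5,0.1,-0.3],[0,0,0],0],[[-7,0.1,-0.3],[0,0,0],0],[[-9,0.1,-0.3],[0,0,0],0],[[-11,0.1,-0.3],[0,0,0],0],[[-12.5,0.1,-0.3],[0,0,0],0]]}}

```text
time_s: 7.7
eef_pos: [470.0, -113.5, 11.3]
ee_rot: [-0.0, 0.721, 0.693, -0.0]
force: [0.2, 1.0, 0.5]
grip_width: 0.0
grip_force: 0.1
```

```bash
cat >> h.py <<'E'
def loc(f=None):
    for n in ('top','side'):
        c=cap(n,(f or 'x')+n);h=cv2.cvtColor(cv2.imread(f"pics/{(f or 'x')+n}.png"),cv2.COLOR_BGR2HSV)
        m=cv2.inRange(h,(24,110,70),(40,255,255));k,l,s,ce=cv2.connectedComponentsWithStats(m)
        for i in range(1,k):
            if s[i,4]<50: continue
            for z in (36,) :
                p=w(c,[ce[i]],z)[0,:2];d=p-[569.3,34.2];b=(d@[.9993,-.037]),(d@[.037,.9993])
                if abs(b[0])<200 and -350<b[1]<200: print(n,'board',np.round(b,0),'A',s[i,4],'px',ce[i].round())
E
python3 -c "
from h import *
st();loc()"
```

```text
t 7.7 p [ 470.  -113.5   11.3] board -93.8 -151.3 ang 87.78 F [0.2 1.  0.5] g 0.00035881682277761034 w,z -0.0 -0.0 q6 -0.4411458367274221
top board [164. 103.] A 155 px [223. 131.]
top board [ 67. 111.] A 300 px [215. 183.]
top board [ 71. -93.] A 300 px [327. 187.]
top board [-13.  69.] A 332 px [234. 228.]
top board [-99.  91.] A 236 px [218. 275.]
side board [ 72. -94.] A 220 px [257. 196.]
side board [170.  91.] A 105 px [178. 227.]
side board [-5. 56.] A 629 px [258. 240.]
side board [ 67. 113.] A 221 px [214. 246.]
side board [-97.  91.] A 238 px [292. 264.]
```

Call:
{"method": "step_arm", "body": {"increments": [[[-2,0,0],[0,0,0],0],[[-4,0,0],[0,0,0],0],[[-6,0,0],[0,0,0],0],[[-8,0,0],[0,0,0],0],[[-9,0,0],[0,0,0],0],[[-9,0,0],[0,0,0],0],[[-8,0,-5],[0,0,0],0],[[-4,6,-7],[0,0,0],0]]}}

```text
time_s: 8.8
eef_pos: [518.8, -160.8, 80.8]
ee_rot: [0.001, 0.721, 0.693, 0.0]
force: [0.6, -1.3, -0.8]
grip_width: -0.0
grip_force: 0.0
```

Call:
{"method": "step_arm", "body": {"increments": [[[6,6,0],[0,0,0],0],[[12,10,0],[0,0,0],0],[[14,10,0],[0,0,0],0],[[14,10,0],[0,0,0],0],[[14,10,0],[0,0,0],0]]}}

```text
time_s: 9.43
eef_pos: [623.3, -23.9, 77.8]
ee_rot: [-0.0, 0.72, 0.694, -0.0]
force: [-0.3, 0.5, -0.5]
grip_width: 0.004
grip_force: 0.0
```

```bash
python3 -c "
from h import *
st();loc('l5')"
```

```text
t 9.43 p [623.3 -23.9  77.8] board 56.1 -56.1 ang 87.89 F [-0.3  0.5 -0.5] g 0.003774121374986162 w,z -0.0003 -0.0003 q6 -0.18887384029462204
top board [164. 103.] A 152 px [223. 131.]
top board [ 67. 111.] A 301 px [215. 183.]
top board [-13.  84.] A 191 px [226. 227.]
top board [-99.  91.] A 237 px [218. 275.]
top board [ -95. -259.] A 280 px [415. 286.]
side board [-106. -221.] A 129 px [347. 189.]
side board [ 72. -93.] A 216 px [257. 196.]
side board [170.  91.] A 104 px [178. 227.]
side board [-5. 56.] A 629 px [258. 240.]
side board [ 67. 113.] A 220 px [214. 246.]
side board [-97.  91.] A 237 px [292. 263.]
```

Call:
{"method": "step_arm", "body": {"increments": [[[0.8,1.4,0],[0,0,0],0],[[0.8,1.4,3],[0,0,0],0],[[0.8,1.4,6],[0,0,0],0],[[0.8,1.4,6],[0,0,0],0]]}}

```text
time_s: 10.02
eef_pos: [636.5, -17.3, 16.3]
ee_rot: [-0.002, 0.721, 0.693, -0.001]
force: [-0.9, -0.0, 0.3]
grip_width: 0.002
grip_force: 0.0
```

```bash
python3 -c "
from h import *
st()"
```

```text
t 10.03 p [636.5 -17.3  16.3] board 69.0 -48.9 ang 87.78 F [-0.9 -0.   0.3] g 0.0018290594333310235 w,z -0.0018 -0.0012 q6 -0.17196448542870416
```

Going down 5 mm more, then pushing.

Call:
{"method": "step_arm", "body": {"increments": [[[0,0,0.5],[0,0,0],0],[[-1.5,0,0.5],[0,0,0],0],[[-3,0,0.5],[0,0,0],0],[[-4.5,0,0.5],[0,0,0],0],[[-6,0,0.5],[0,0,0],0],[[-7.5,0,0.5],[0,0,0],0],[[-9,0,0.5],[0,0,0],0],[[-10,0,0.5],[0,0,0],0]]}}

```text
time_s: 11.02
eef_pos: [634.2, -117.6, 13.0]
ee_rot: [0.0, 0.72, 0.694, -0.0]
force: [0.1, -0.7, 0.3]
grip_width: 0.001
grip_force: 0.1
```

```bash
python3 -c "
from h import *
st();loc('l6')"
```

```text
t 11.03 p [ 634.2 -117.6   13. ] board 70.5 -149.3 ang 87.83 F [ 0.1 -0.7  0.3] g 0.001459630701191337 w,z 0.0 -0.0 q6 -0.32673451989197355
top board [164. 103.] A 154 px [223. 131.]
top board [ 67. 111.] A 301 px [215. 183.]
top board [-14.  69.] A 329 px [234. 228.]
top board [-99.  91.] A 238 px [218. 275.]
top board [ -95. -259.] A 286 px [414. 286.]
side board [-106. -222.] A 127 px [347. 189.]
side board [170.  91.] A 104 px [178. 227.]
side board [-5. 56.] A 626 px [258. 240.]
side board [ 67. 113.] A 221 px [214. 246.]
side board [-97.  91.] A 237 px [292. 263.]
```

Call:
{"method": "step_arm", "body": {"increments": [[[-2,0,0],[0,0,0],0],[[-4,0,0],[0,0,0],0],[[-6,0,0],[0,0,0],0],[[-8,0,0],[0,0,0],0],[[-9.5,0,0],[0,0,0],0],[[-9.5,0,0],[0,0,0],0],[[-8.5,0,-5],[0,0,0],0],[[-4,0,-7],[0,0,0],0]]}}

```text
time_s: 12.12
eef_pos: [633.7, -157.4, 85.7]
ee_rot: [0.002, 0.721, 0.693, 0.001]
force: [1.4, 1.2, -0.2]
grip_width: -0.002
grip_force: 0.0
```

Call:
{"method": "step_arm", "body": {"increments": [[[6,0,0],[0,0,0],0],[[12,0,0],[0,0,0],0],[[18,0,0],[0,0,0],0],[[24,0,0],[0,0,0],0],[[30,-0.5,0],[0,0,0],0],[[34,-0.5,0],[0,0,0],0],[[34,-0.5,0],[0,0,0],0],[[34,-0.5,0],[0,0,0],0]]}}

```text
time_s: 13.12
eef_pos: [640.3, 183.2, 82.9]
ee_rot: [-0.0, 0.72, 0.694, -0.0]
force: [0.2, 0.1, -0.4]
grip_width: 0.002
grip_force: 0.0
```

```bash
python3 -c "
from h import *
st();loc('l7')"
```

```text
t 13.12 p [640.3 183.2  82.9] board 65.5 151.6 ang 87.88 F [ 0.2  0.1 -0.4] g 0.00193187336061889 w,z -0.0 -0.0002 q6 0.14042741669935108
top board [164. 103.] A 165 px [223. 131.]
top board [  94. -248.] A 281 px [412. 180.]
top board [ 67. 111.] A 306 px [215. 183.]
top board [-13.  70.] A 375 px [234. 228.]
top board [-99.  92.] A 235 px [218. 275.]
top board [ -95. -259.] A 290 px [414. 286.]
side board [  81. -212.] A 132 px [275. 172.]
side board [-106. -222.] A 127 px [347. 189.]
side board [170.  91.] A 104 px [178. 227.]
side board [-5. 57.] A 643 px [258. 241.]
side board [ 66. 115.] A 211 px [214. 247.]
side board [-98.  92.] A 239 px [292. 264.]
```

Call:
{"method": "step_arm", "body": {"increments": [[[0,0,3],[0,0,0],0],[[0,0,6.5],[0,0,0],0],[[0,0,7.1],[0,0,0],0],[[-1.5,0,7.1],[0,0,0],0],[[-3,0,7.1],[0,0,0],0],[[-4.5,0,7.1],[0,0,0],0],[[-6,0,7.1],[0,0,0],0],[[-8,0,7.1],[0,0,0],0]]}}

```text
time_s: 14.22
eef_pos: [637.5, 102.4, 12.3]
ee_rot: [0.0, 0.72, 0.694, 0.0]
force: [-0.1, -0.1, 0.2]
grip_width: -0.0
grip_force: 0.1
```

Run:
```python
from h import *
st();loc('l8')
a=cv2.imread('pics/l8side.png')[130:300,160:387];t=cv2.imread('pics/l8top.png')[100:340,140:470]
a=cv2.convertScaleAbs(a,alpha=1.6,beta=10)
cv2.imwrite('pics/l8.png',np.hstack([cv2.resize(a,(400,300),interpolation=3),cv2.resize(t,(400,300),interpolation=3)]))
```

```text
t 14.22 p [637.5 102.4  12.3] board 65.7 70.7 ang 87.87 F [-0.1 -0.1  0.2] g -0.0002572727222241009 w,z 0.0001 0.0001 q6 0.015270142104714732
top board [  94. -248.] A 280 px [412. 180.]
top board [ -95. -259.] A 283 px [414. 286.]
side board [  81. -212.] A 132 px [275. 172.]
side board [-106. -221.] A 128 px [347. 189.]
side board [170.  91.] A 106 px [178. 227.]
side board [54. 40.] A 100 px [237. 229.]
side board [-5. 57.] A 643 px [258. 241.]
side board [-98.  91.] A 243 px [292. 264.]
```

View pics/l8.png

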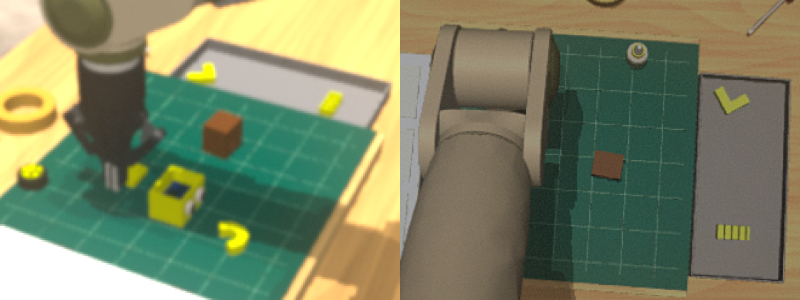

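Elbow and strip both lie in the tray. The raft is just ahead of the fingers, at (137,175) in the left panel. I push on.

Call:
{"method": "step_arm", "body": {"increments": [[[-1.5,-0.2,0],[0,0,0],0],[[-3,-0.3,0],[0,0,0],0],[[-4.5,-0.3,0],[0,0,0],0],[[-6,-0.3,0],[0,0,0],0],[[-7.5,-0.3,0],[0,0,0],0],[[-9,-0.3,0],[0,0,0],0],[[-10.5,-0.3,0],[0,0,0],0],[[-12,-0.3,0],[0,0,0],0]]}}

```text
time_s: 15.32
eef_pos: [630.0, -17.3, 12.0]
ee_rot: [-0.0, 0.72, 0.694, -0.0]
force: [0.3, 0.7, 1.0]
grip_width: 0.007
grip_force: 0.1
```

Run:
```python
from h import *
st();loc('l9')
a=cv2.imread('pics/l9side.png')[140:240,220:353]
a=cv2.convertScaleAbs(a,alpha=1.6,beta=10)
cv2.imwrite('pics/l9.png',cv2.resize(a,(800,600),interpolation=3))
```

```text
t 15.32 p [630.  -17.3  12. ] board 62.5 -49.2 ang 87.86 F [0.3 0.7 1. ] g 0.006553856553122797 w,z -0.0 -0.0 q6 -0.1756779399496083
top board [164. 103.] A 154 px [223. 132.]
top board [  94. -248.] A 278 px [412. 180.]
top board [-14.  84.] A 199 px [226. 228.]
top board [-99.  91.] A 234 px [218. 275.]
top board [ -95. -260.] A 280 px [415. 286.]
side board [  79. -220.] A 82 px [277. 171.]
side board [-106. -222.] A 128 px [347. 189.]
side board [ 51. -80.] A 80 px [263. 201.]
side board [170.  90.] A 105 px [178. 227.]
side board [-5. 55.] A 636 px [258. 240.]
side board [-97.  91.] A 238 px [292. 264.]
```

View pics/l9.png

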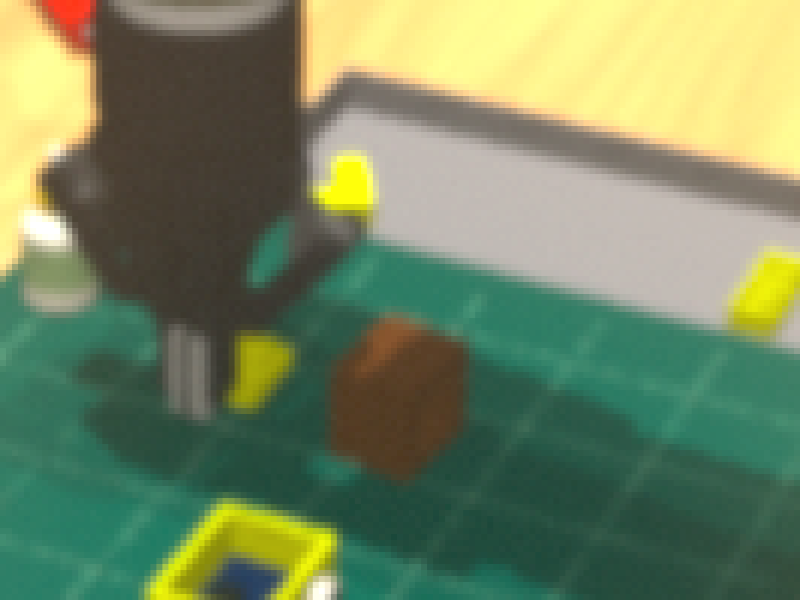

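Call:
{"method": "step_arm", "body": {"increments": [[[-2,-0.3,0],[0,0,0],0],[[-4,-0.6,0],[0,0,0],0],[[-6,-0.8,0],[0,0,0],0],[[-8,-0.8,0],[0,0,0],0],[[-10,-0.8,0],[0,0,0],0],[[-12,-0.8,0],[0,0,0],0],[[-14,-0.8,0],[0,0,0],0],[[-16,-0.8,0],[0,0,0],0]]}}

```text
time_s: 16.42
eef_pos: [616.0, -177.2, 12.0]
ee_rot: [-0.0, 0.72, 0.694, 0.0]
force: [-0.7, 0.6, -0.1]
grip_width: 0.003
grip_force: 0.0
```

Call:
{"method": "step_arm", "body": {"increments": [[[-2,0,0],[0,0,0],0],[[-3.4,0,0],[0,0,0],0],[[-3.4,0,0],[0,0,0],0],[[-3,0,-4],[0,0,0],0],[[0,0,-8],[0,0,0],0],[[6,0,-10],[0,0,0],0],[[12,-2,-10],[0,0,0],0],[[18,-5,-10],[0,0,0],0]]}}

```text
time_s: 17.42
eef_pos: [574.6, 3.1, 112.2]
ee_rot: [0.0, 0.72, 0.694, 0.0]
force: [0.8, 0.8, -0.7]
grip_width: -0.003
grip_force: 0.0
```

```bash
python3 -c "
from h import *
st();loc('l10')"
```

```text
t 17.43 p [574.6   3.1 112.2] board 6.4 -30.9 ang 87.92 F [ 0.8  0.8 -0.7] g -0.002529759701034803 w,z 0.0001 0.0003 q6 -0.16248387284722854
top board [164. 103.] A 154 px [223. 131.]
top board [  94. -248.] A 280 px [412. 180.]
top board [  48. -242.] A 297 px [408. 206.]
top board [-11.  97.] A 74 px [219. 226.]
top board [ -95. -259.] A 281 px [415. 286.]
side board [  35. -210.] A 116 px [291. 177.]
side board [-106. -221.] A 129 px [347. 189.]
side board [170.  91.] A 104 px [178. 227.]
side board [-4. 54.] A 643 px [258. 240.]
side board [-97.  91.] A 237 px [292. 263.]
```

Raft is in. Next is the arc, swept about 5° obliquely so that it lands beside the strip.

Call:
{"method": "step_arm", "body": {"increments": [[[6,-4,0],[0,0,5],0],[[12,-8,0],[0,0,5],0],[[16.9,-10.4,0],[0,0,5],0],[[16.9,-10.4,0],[0,0,5],0],[[16.9,-10.4,4],[0,0,5],0],[[16.9,-10.4,7],[0,0,5],0],[[16.9,-10.4,7],[0,0,5],0]]}}

```text
time_s: 18.4
eef_pos: [476.9, 172.6, 40.6]
ee_rot: [-0.001, 0.75, 0.662, -0.002]
force: [0.2, 0.3, 0.2]
grip_width: -0.001
grip_force: 0.0
```

```bash
python3 -c "
from h import *
st()"
```

```text
t 18.4 p [476.9 172.6  40.6] board -97.4 134.8 ang 82.83 F [0.2 0.3 0.2] g -0.0005211749041334889 w,z -0.001 -0.0016 q6 0.2410770901517276
```

Call:
{"method": "step_arm", "body": {"increments": [[[0.2,0,1.5],[0,0,0],0],[[0.2,0,2.9],[0,0,0],0],[[0.2,0,2.9],[0,0,0],0],[[-1.2,0,2.9],[0,0,0],0],[[-2.5,0,2.9],[0,0,0],0],[[-4,0,2.9],[0,0,0],0],[[-5.5,0,2.9],[0,0,0],0],[[-7,0,2.9],[0,0,0],0]]}}

```text
time_s: 19.4
eef_pos: [468.9, 102.6, 13.2]
ee_rot: [0.0, 0.75, 0.662, 0.0]
force: [1.2, 0.3, 0.2]
grip_width: -0.001
grip_force: 0.1
```

Run:
```python
from h import *
st();loc('l11')
a=cv2.imread('pics/l11side.png')[180:300,240:400]
a=cv2.convertScaleAbs(a,alpha=1.6,beta=10)
cv2.imwrite('pics/l11.png',cv2.resize(a,(800,600),interpolation=3))
```

```text
t 19.4 p [468.9 102.6  13.2] board -102.9 64.6 ang 82.84 F [1.2 0.3 0.2] g -0.0006111969344054118 w,z 0.0001 0.0001 q6 0.09556527265704055
top board [164. 103.] A 155 px [223. 131.]
top board [  94. -248.] A 280 px [412. 180.]
top board [  47. -242.] A 298 px [408. 206.]
top board [-13.  69.] A 331 px [234. 228.]
top board [ -95. -259.] A 286 px [414. 286.]
side board [  81. -207.] A 109 px [274. 173.]
side board [-106. -221.] A 129 px [347. 189.]
side board [170.  91.] A 104 px [178. 227.]
side board [-5. 55.] A 628 px [258. 240.]
side board [-72.  43.] A 66 px [290. 246.]
```

View pics/l11.png

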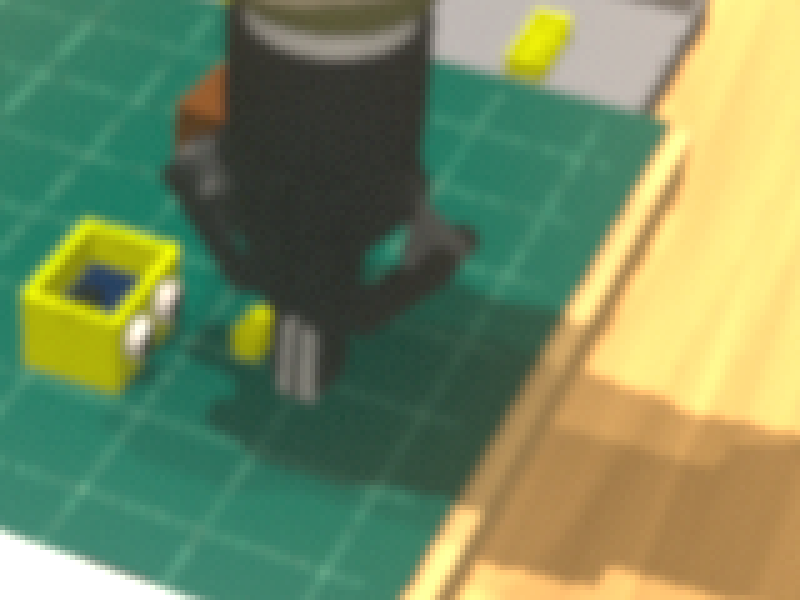

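The arc has slid to the left of the fingers: its visible part is at (253,333), bx about -72. I back off to locate it and re-centre.

Call:
{"method": "step_arm", "body": {"increments": [[[3,0,0],[0,0,0],0],[[5,-3,-3],[0,0,0],0],[[7,-7,-6],[0,0,0],0],[[7,-7,-6],[0,0,0],0]]}}

```text
time_s: 20.0
eef_pos: [407.4, 183.4, 74.7]
ee_rot: [0.001, 0.749, 0.663, 0.001]
force: [0.3, -0.5, -0.4]
grip_width: -0.001
grip_force: 0.0
```

Run:
```python
from h import *
st();loc('l12')
c=ctrl.capture('side');h=cv2.cvtColor(np.array(c['img'],dtype=np.uint8),cv2.COLOR_RGB2HSV)
m=cv2.inRange(h,(24,110,70),(40,255,255));k,l,s,ce=cv2.connectedComponentsWithStats(m)
P=(np.arange(270,0) if 0 else None)
for i in range(1,k):
    p=w(c,[ce[i]],36)[0,:2]-[569.3,34.2];b=p@[.9993,-.037],p@[.037,.9993]
    if s[i,4]>50 and -140<b[0]<-40 and 0<b[1]<90:
        q=np.argwhere(l==i)[:,::-1];W=w(c,q,42)[:,:2]-[569.3,34.2];B=np.c_[W@[.9993,-.037],W@[.037,.9993]]
        print(B.min(0).round(),B.max(0).round(),B[B[:,0].argmin()].round(),B[B[:,0].argmax()].round());x,y,ww,hh=s[i,:4]
        for r in l[y:y+hh,x:x+ww]: print(''.join('#' if v==i else '.' for v in r))
```

```text
t 20.0 p [407.4 183.4  74.7] board -167.3 143.1 ang 83.03 F [ 0.3 -0.5 -0.4] g -0.0006960116036004032 w,z 0.0007 0.0013 q6 0.28106078869986306
top board [164. 103.] A 160 px [223. 131.]
top board [  94. -248.] A 282 px [412. 180.]
top board [  47. -242.] A 298 px [408. 206.]
top board [-13.  69.] A 337 px [234. 228.]
top board [-87.  37.] A 219 px [248. 271.]
top board [ -95. -259.] A 289 px [414. 286.]
side board [  81. -212.] A 132 px [275. 172.]
side board [  36. -210.] A 117 px [291. 177.]
side board [170.  91.] A 106 px [178. 227.]
side board [-5. 56.] A 628 px [258. 240.]
side board [-86.  37.] A 216 px [298. 246.]
[-113.   23.] [-66.  65.] [-113.   55.] [-66.  47.]
.........######........
....############.......
...#############.......
..###############......
.##################....
.######################
#######################
#######################
.######################
.########....##########
.######........########
...###.........#######.
................######.
................######.
................#####..
..................##...
```

Call:
{"method": "step_arm", "body": {"increments": [[[-3,5,0],[0,0,2.5],12],[[-5.3,9,0],[0,0,2.5],12],[[-5.3,9,0],[0,0,2.5],12],[[-5.3,9,3],[0,0,2.5],12],[[-5.3,9,5.5],[0,0,2.5],12],[[-5.3,9,5.5],[0,0,2.5],12]]}}

```text
time_s: 20.9
eef_pos: [489.3, 118.1, 16.2]
ee_rot: [-0.002, 0.764, 0.645, -0.002]
force: [0.5, -0.8, 1.4]
grip_width: 0.121
grip_force: 0.0
```

Run:
```python
from h import *
st();loc('l13')
a=cv2.imread('pics/l13side.png')[200:280,260:367]
a=cv2.convertScaleAbs(a,alpha=1.6,beta=10)
cv2.imwrite('pics/l13.png',cv2.resize(a,(800,600),interpolation=3))
```

```text
t 20.9 p [489.3 118.1  16.2] board -83.0 80.9 ang 80.34 F [ 0.5 -0.8  1.4] g 0.12090205060592757 w,z -0.0016 -0.0018 q6 0.1720938962304513
top board [164. 103.] A 154 px [223. 131.]
top board [  94. -248.] A 281 px [412. 180.]
top board [  48. -242.] A 298 px [408. 206.]
top board [-0. 70.] A 187 px [234. 221.]
top board [ -95. -259.] A 284 px [414. 286.]
side board [-106. -221.] A 128 px [347. 189.]
side board [170.  90.] A 103 px [178. 227.]
side board [-4. 61.] A 564 px [256. 242.]
side board [-103.   43.] A 60 px [304. 250.]
```

Call:
{"method": "step_arm", "body": {"increments": [[[0,0,0.5],[0,0,0],12],[[-1.2,0,0.5],[0,0,0],12],[[-2.4,0,0.5],[0,0,0],12],[[-3.6,0,0.5],[0,0,0],12],[[-5,0,0.5],[0,0,0],12],[[-6.5,0,0.5],[0,0,0],12],[[-8,0,0.5],[0,0,0],12],[[-9.5,0,0.5],[0,0,0],12]]}}

```text
time_s: 22.0
eef_pos: [474.8, 23.4, 13.1]
ee_rot: [0.0, 0.764, 0.645, -0.0]
force: [0.8, 0.7, -0.2]
grip_width: 0.122
grip_force: 0.1
```

Run:
```python
from h import *
st();loc('l14')
```

```text
t 22.0 p [474.8  23.4  13.1] board -94.0 -14.3 ang 80.35 F [ 0.8  0.7 -0.2] g 0.12230910188867501 w,z 0.0 -0.0 q6 -0.029498106020915526
top board [164. 103.] A 157 px [223. 131.]
top board [  94. -248.] A 280 px [412. 180.]
top board [  47. -242.] A 299 px [408. 206.]
top board [-10.  72.] A 280 px [232. 226.]
top board [ -95. -259.] A 287 px [414. 286.]
side board [  81. -212.] A 132 px [275. 172.]
side board [  36. -210.] A 114 px [291. 177.]
side board [-106. -221.] A 129 px [347. 189.]
side board [170.  91.] A 102 px [178. 227.]
side board [-5. 56.] A 627 px [258. 240.]
side board [-115.  -34.] A 69 px [323. 231.]
```

Call:
{"method": "step_arm", "body": {"increments": [[[-1.5,0,0],[0,0,0],12],[[-3,0,0],[0,0,0],12],[[-4.5,0,0],[0,0,0],12],[[-6,0,0],[0,0,0],12],[[-7.5,0,0],[0,0,0],12],[[-9,0,0],[0,0,0],12],[[-10.5,0,0],[0,0,0],12],[[-12,0,0],[0,0,0],12]]}}

```text
time_s: 23.1
eef_pos: [454.7, -94.8, 13.1]
ee_rot: [-0.0, 0.764, 0.645, -0.0]
force: [0.1, 0.2, -0.1]
grip_width: 0.122
grip_force: 0.0
```

Run:
```python
from h import *
st();loc('l15')
```

```text
t 23.1 p [454.7 -94.8  13.1] board -109.7 -133.2 ang 80.36 F [ 0.1  0.2 -0.1] g 0.12214560980084242 w,z -0.0 -0.0 q6 -0.2903816237453043
top board [164. 103.] A 156 px [223. 131.]
top board [  94. -248.] A 278 px [412. 180.]
top board [  47. -242.] A 298 px [408. 206.]
top board [-13.  69.] A 332 px [234. 228.]
top board [ -92. -269.] A 110 px [420. 284.]
side board [  81. -212.] A 133 px [275. 172.]
side board [  35. -210.] A 116 px [291. 177.]
side board [-131. -152.] A 60 px [348. 206.]
side board [170.  91.] A 105 px [178. 227.]
side board [-5. 56.] A 629 px [258. 240.]
```

Call:
{"method": "step_arm", "body": {"increments": [[[-2,0,0],[0,0,0],12],[[-4,0,0],[0,0,0],12],[[-6,0,0],[0,0,0],12],[[-8,0,0],[0,0,0],12],[[-10,0,0],[0,0,0],12],[[-11,0,0],[0,0,0],12],[[-11,0,0],[0,0,0],12],[[-10.5,0,-3],[0,0,0],12]]}}

```text
time_s: 24.2
eef_pos: [436.3, -196.0, 41.9]
ee_rot: [-0.002, 0.764, 0.645, -0.0]
force: [0.3, 0.2, -0.2]
grip_width: 0.122
grip_force: 0.0
```

Call:
{"method": "step_arm", "body": {"increments": [[[0,0,-6],[0,0,0],12],[[5,0,-10],[0,0,0],12],[[11,0,-12],[0,0,0],12],[[17,0,-12],[0,0,0],12],[[23,0,-12],[0,0,0],12],[[26,0,-12],[0,0,0],12],[[26,0,-12],[0,0,0],12]]}}

```text
time_s: 25.08
eef_pos: [480.4, 61.3, 162.8]
ee_rot: [-0.0, 0.763, 0.647, -0.0]
force: [1.4, -0.1, -1.0]
grip_width: 0.119
grip_force: 0.0
```

Run:
```python
from h import *
st();loc('l16')
a=cv2.imread('pics/l16side.png')[130:300,160:387];t=cv2.imread('pics/l16top.png')[110:350,140:470]
a=cv2.convertScaleAbs(a,alpha=1.6,beta=10)
cv2.imwrite('pics/l16.png',np.hstack([cv2.resize(a,(400,300),interpolation=3),cv2.resize(t,(400,300),interpolation=3)]))
```

```text
t 25.07 p [480.4  61.3 162.8] board -89.8 23.7 ang 80.59 F [ 1.4 -0.1 -1. ] g 0.1186486955532524 w,z -0.0003 -0.0002 q6 0.04842873958570224
top board [164. 103.] A 156 px [223. 131.]
top board [  94. -248.] A 282 px [412. 180.]
top board [  48. -242.] A 297 px [408. 206.]
top board [ 1. 72.] A 168 px [233. 220.]
top board [ -95. -259.] A 285 px [414. 286.]
top board [-133. -240.] A 239 px [403. 307.]
side board [  81. -212.] A 132 px [275. 172.]
side board [  36. -210.] A 114 px [291. 177.]
side board [-106. -221.] A 129 px [347. 189.]
side board [-145. -211.] A 138 px [361. 195.]
side board [170.  90.] A 104 px [178. 227.]
side board [-5. 55.] A 629 px [258. 240.]
```

View pics/l16.png

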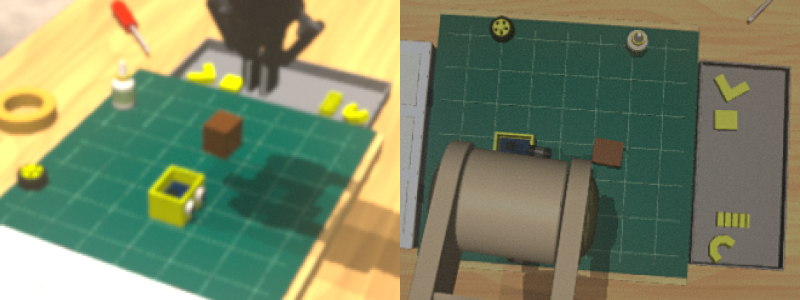

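All four offcuts lie flat in the tray: elbow (732,88), raft (726,120), strip (733,220) and arc (721,248). All are clear of the board, and the bystanders stand where they were.

```bash
python3 -c "
from rig import ctrl
print(ctrl.finish_job())"
```

```text
the job is handed in; nothing more can be done
None
```

All four offcuts were swept into the tray and lay flat, clear of the board, with the tray and bystanders apparently undisturbed in the last picture; I handed the job in at about 25 s, but no verdict was returned.

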